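# Lever the tight cover off a bearing pedestal

## Task

The cover on the bearing pedestal is pressed in tight: take the pry bar from its stand, put its thin end under the cover's overhanging lip with the bar lying across the fulcrum, and push the handle down until the cover pops loose, keeping the gripper off the cover until then. Then lay the bar back in both notches of its stand, and after that lift the loosened cover away and set it flat, handle rib up, in the empty tray. Leave the other things on the bed where they are.

Things in the scene. Friction and masses are not known exactly. Their poses are not given: they have to be found in the camera images.
- pedestal: Fixed off-white bearing pedestal: block 84 (x) x 80 (y) x 85 mm high on a steel foot plate 10 mm thick (x -148 to +42, y +-40 mm). Origin: centre of the block's underside, on the bed; z up. Its -x side, roughly the robot's right, is the prying side, where the fulcrum stands. Hidden spring cheeks in its top grip the cover's plug.
- fulcrum: Steel fulcrum block, 20 (x) x 50 (y) mm, fixed on the pedestal's foot plate; origin under its centre, 10 mm above the bed; axes as the pedestal's. It carries the crown, with an ear on either side rising 12 mm above the crown and leaving a saddle 30 mm wide (y) for the bar.
- fulcrum_crown (a point): Top of the fulcrum's round ridge (radius 8 mm, running along the pedestal's y), at x = -95, y = 0, z = 72 mm in the pedestal's frame. It lies 13 mm lower than the underside of the seated cover's lip and 31 mm out from the lip's edge.
- cover: Loose aluminium cover, 0.34 to 0.56 kg. Plate 128 (x) x 84 (y) x 10 mm (z 8 to 18 mm); under it a plug 52 x 50 x 8 mm (z 0 to 8); on top, along x, a handle rib 60 long, 20 wide (z 18 to 50). Origin: centre of the plug's underside. Seated: axes as the pedestal's, origin 77 mm above the pedestal's; the plate overhangs the block by 22 mm at -x and +x, open space beneath.
- cover_lip (a point): Middle of the lower edge of the cover's -x lip: x = -64, y = 0, z = 8 mm in the cover's frame, 85 mm above the bed when seated. About 25 to 40 N up here tips the cover about its far side; with this lip some 9 mm up the plug snaps free and the cheeks close beneath it: the cover then stays tilted, lip about 9 mm up, and lifts off freely. A straight pull on the seated cover takes 55 to 85 N.
- bar: Loose pry bar, 0.22 to 0.38 kg, 200 mm long (x), underside flat. Black handle x -100 to 0, 24 wide, 16 high; steel blade x 0 to 100, 22 wide, 8 high (last 10 mm: 5 high). Origin: middle of the underside, where handle meets blade. Centre of mass within 10 mm of it, so the handle sinks if let go over the fulcrum. Starts in the stand, handle to the stand's -x.
- bar_tip (a point): End of the bar's blade: x = 100, y = 0, z = 2.5 mm in the bar's frame. To pry, have it 8 to 18 mm under the lip (the block's face is 22 mm in), then tilt the bar about 20 to 25 degrees on the crown, handle down; this takes 8 to 18 N at the handle.
- stand: Fixed aluminium stand for the bar: foot 180 (x) x 50 x 8 mm; uprights at x = -60 and +60, 12 mm thick, each with a notch 30 mm wide (y), floor 36 mm and ear tops 50 mm above the bed. Origin: centre of the underside, on the bed. The bar lies along x on both notch floors, its origin over the stand's (25 mm lengthwise allowed), either way round. Stand and tray may swap sides.
- tray: Fixed empty grey tray, outside 190 (x) x 160 (y) x 25 mm high, walls and floor 5 mm. Origin: centre of the underside, on the bed; its floor is at z = 5 mm. The cover stands there on its plug near the middle, its origin at the floor, at any yaw.
- probe_stand: Bystander: magnetic-foot stand, foot 60 x 50 x 55 mm with a post and a probe, 195 mm high; origin under its foot.
- wrench: Bystander: steel wrench 180 mm long lying on the bed.
- pulley: Bystander: steel belt pulley, 90 mm diameter, 34 mm high; origin under its centre.
- spray_can: Bystander: grey can, 56 mm diameter, 150 mm high; origin under its centre.
Mind the look-alikes: they are no part of the job. Leave any orange or red look-alike of the cover alone.

How it is judged:
By the outcome, as a careful person would: the job done as asked, in the order asked, and still so for the second after the job is handed in, with the robot touching nothing.
It also fails if it takes over 72 s, if anything falls off the work surface, if the arm or the gripper's body presses on something with over 40 N, if the wrist force passes 120 N, or if a joint passes its speed limit or range.

## Robot

A 6-joint arm with a two-finger parallel gripper is mounted at the origin on the work surface. World frame = base frame: x ahead of the robot, y to its left, z up, the work surface at z = 0. Lengths are in m, angles in rad, forces in N, time in s.
With the tool pointing down it reaches from about 0.3 to 0.75 m from the base axis. Payload 8.5 kg.
Tool frame: the origin (TCP) lies at the very end of the fingers, on their centre line; the grasp point (between the pads) lies bot.grip_depth behind it (bot.grip_depth is the distance from the TCP to the grasp point, in m); z points along the fingers, y is the line along which they close (so a half turn about z gives the same grasp; the last joint's range is limited). The gripper opens to 88 mm and grips with 3 to 60 N. Pads are 18 mm wide; open, the fingers measure 123 mm over their backs; the gripper's body (75 mm by 187 mm) begins 45 mm behind the grasp point.
Start: joints at [-1.525, 0.381, 1.297, -0, 1.464, -0.215], TCP at [0.142, -0.531, 0.239] pointing down, gripper open.
Joint ranges: [-3.11, 3.11], [-0.89, 2.33], [0.22, 2.48], [-1.42, 4.56], [0.17, 2.85], [-2.88, 2.88]. Speed limits (rad/s): [2.39, 2.39, 3.14, 3.14, 3.14, 3.14].

## Interface

Orientations are given as a unit quaternion [w, x, y, z].
In Python, from workcell import bot gives the robot as it stands. The module is installed in compiled form; this text tells all that it offers.
- The arm moves only by the tool servo_tool, never from a script. Its argument "series" is a list of rows, each an object of numbers: "x", "y", "z": the shift along the tool's x, y, z in cm; "turn": the turn about the tool's z in rad; "gripper": the closure, from 0 (fully open) to 1 (shut). A call has 1 to 10 rows; each row shifts and turns the commanded pose from where the row before left it, along the tool's axes as they then stand; what a row does not reach is not made up. A row lasts 1/12 s, in which the tool goes at most 41.7 mm and 7.16 degrees, less where a joint would pass 70% of its speed; a pose out of reach is approached as far as the arm can. A call is refused whole if a number of a shift passes 4.17 or a number of a turn 0.125, either way. A call with a gripper value outside its range is refused whole. The fingers move at their own pace and stop on an object; "newtons" is the grip in N (left out, the last holds). Time passes only in rows, so rows that do not move let the fingers close. It gives the time, the measured TCP pose, the force, the opening and the grip force at its end, in the units of the state.
- bot.state(): the state, without advancing time (a new reading comes with each control period).
- bot.read_camera(name): name is "side" or "top"; returns the picture (480x640x3 uint8, red, green, blue); there is no depth.
- bot.camera_info(name): a dict with "fovy" (degrees; the focal length in pixels is half the picture's height over the tangent of half this angle, whatever the lens; pixels are square), "cx", "cy" (the principal point, pixels), "dist" ([k1, k2, p1, p2, k3] as OpenCV has them; the pictures are not rectified), "extrinsics" (4x4, takes a point from camera to world coordinates). Camera axes: x right, y down, z forward; pixel columns grow to the right and rows downward; lengths in m; the calibration is good to about 2 mm. A picture is of the moment at which its call begins. camera_info takes no time and is no camera call.
- bot.close_job(): hands the job in; it is judged then, once.
The state is a dict: "time": time; "qpos": joint angles; "qd": joint speeds; "effort": joint torques, N m; "tcp_pos": TCP position; "eef_rot": TCP orientation; "force": force on the tool from outside, world axes, zero at the start; "torque": the same for the moment, N m; "width": finger opening in m; "gripper_force": force on a finger pad.
Only numpy, scipy, OpenCV 4.12 (cv2) and the standard library are available. Lean on these libraries where they do the work, as an engineer would, in place of code of your own. Each camera call takes 0.05 s, during which the arm holds its last target. There are 200 camera calls.

## Working session

There is one attempt and no reset: what is moved stays moved. The work goes in short steps, Python scripts to look and compute and a tool call to move; the robot and the scene stay as the last step left them, time stands still between calls to the robot, and variables do not carry over. Pictures are saved under pics/ and viewed, at most 10 in all, crops included, and the job is handed in when it is done.

Besides the shell and the picture viewer there is one more tool, called as a command line: name --argument value ..., lists and objects as JSON in quotes. servo_tool: Moves the arm, as the interface text tells. Its arguments: {"type":"object","properties":{"series":{"type":"array","items":{"type":"object","properties":{"x":{"type":"number"},"y":{"type":"number"},"z":{"type":"number"},"turn":{"type":"number"},"gripper":{"type":"number"}}}},"newtons":{"type":"number"}},"required":["series"]}

```bash
mkdir -p pics
python3 - <<'E'
from workcell import bot
import cv2
for n in("side","top"):
    im=bot.read_camera(n); cv2.imwrite(f"pics/{n}0.png",im[:,:,::-1]); print(n,bot.camera_info(n))
print(bot.state(),bot.grip_depth)
E
```

```text
side {'fovy': 52.222657104052914, 'cx': 316.9900766800381, 'cy': 237.27277205280672, 'dist': array([-0.05501915,  0.        ,  0.        ,  0.        ,  0.        ]), 'extrinsics': array([[-0.9647054 , -0.18014317,  0.19207273,  0.24108901],
       [-0.26254289,  0.60156353, -0.75444851,  1.06691507],
       [ 0.0203648 , -0.77824788, -0.62762689,  0.89765911],
       [ 0.        ,  0.        ,  0.        ,  1.        ]])}
top {'fovy': 48.90792320641559, 'cx': 315.44693098432055, 'cy': 240.90650396105127, 'dist': array([-0.02282301,  0.        ,  0.        ,  0.        ,  0.        ]), 'extrinsics': array([[-0.01500817, -0.98878992,  0.14855722,  0.26485539],
       [-0.99979458,  0.01281612, -0.01570197,  0.09318017],
       [ 0.01362203, -0.14876236, -0.98877915,  1.3707    ],
       [ 0.        ,  0.        ,  0.        ,  1.        ]])}
{'time': 0.1, 'qpos': array([-1.52526702e+00,  3.81144393e-01,  1.29810888e+00,  4.79847038e-06,
        1.46360489e+00, -2.15291278e-01]), 'qd': array([-0.00068032, -0.00090546, -0.00456014, -0.00030824,  0.00110561,
        0.00162353]), 'effort': array([ 2.29738012e-03, -4.38656509e+01, -2.24913383e+01,  7.14326673e-02,
        3.41561751e-02, -6.82422797e-05]), 'tcp_pos': array([ 0.14182319, -0.53116077,  0.23821671]), 'eef_rot': array([-6.30271785e-04,  9.91508457e-01,  1.30040682e-01,  5.60208619e-05]), 'force': array([-0.63778656,  0.38155087, -0.20574094]), 'torque': array([ 0.02532734, -0.00282239, -0.01155014]), 'gripper_force': 0.0, 'width': 0.08809611892146635} 0.0187
```

View pics/top0.png

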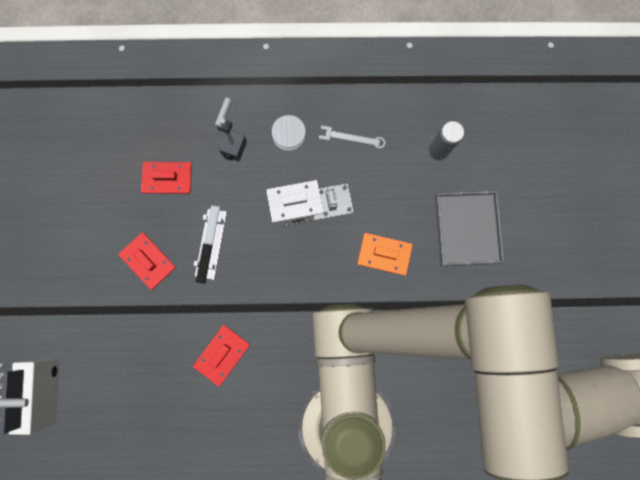

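View pics/side0.png

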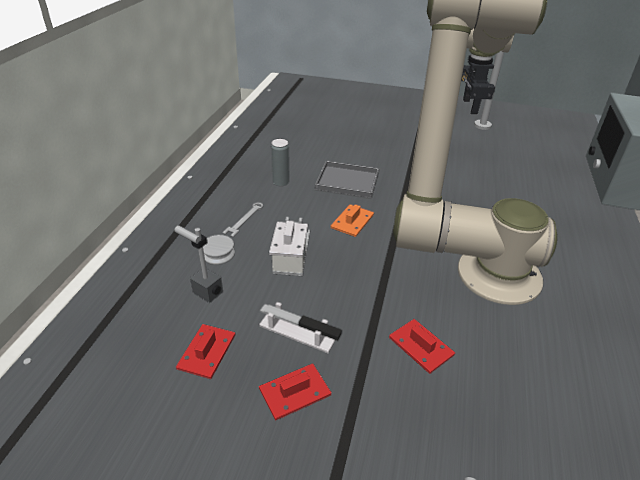

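```bash
cat > h.py <<'E'
import cv2, numpy as np
from workcell import bot
def cam(n):
    i=bot.camera_info(n); f=240/np.tan(np.radians(i['fovy']/2))
    return np.array([[f,0,i['cx']],[0,f,i['cy']],[0,0,1.]]),np.array(i['dist']),np.array(i['extrinsics'])
def p2w(n,uv,z):
    K,d,T=cam(n); r=cv2.undistortPoints(np.array([[uv]],float),K,d)[0,0]
    v=T[:3,:3]@[r[0],r[1],1]; o=T[:3,3]; return (o+v*(z-o[2])/v[2])[:2]
def w2p(n,P):
    K,d,T=cam(n); M=np.linalg.inv(T)
    return cv2.projectPoints(np.atleast_2d(np.array(P,float)),cv2.Rodrigues(M[:3,:3])[0],M[:3,3],K,d)[0][:,0]
def crop(im,x0,y0,w,h,s,rot=False):
    c=cv2.resize(im[y0:y0+h,x0:x0+w],None,fx=s,fy=s,interpolation=cv2.INTER_CUBIC).copy()
    for k in range(-(-x0//10)*10,x0+w,10):
        cv2.line(c,((k-x0)*s,0),((k-x0)*s,h*s),(0,200,255),1); cv2.putText(c,str(k),((k-x0)*s+1,9),0,.33,(0,255,0),1)
    for k in range(-(-y0//10)*10,y0+h,10):
        cv2.line(c,(0,(k-y0)*s),(w*s,(k-y0)*s),(0,200,255),1); cv2.putText(c,str(k),(1,(k-y0)*s-1),0,.33,(0,255,0),1)
    return c
def put(tiles,name):
    o=np.zeros((600,800,3),np.uint8)
    for t,x,y in tiles:
        t=t[:600-y,:800-x]; o[y:y+t.shape[0],x:x+t.shape[1]]=t
    cv2.imwrite(name,o)
E
python3 - <<'E'
from h import *
t=cv2.imread('pics/top0.png'); s=cv2.imread('pics/side0.png')
put([(crop(t,188,196,48,92,6),0,0),(crop(t,262,176,96,52,5),300,0),(crop(s,252,298,96,56,5),300,280)],'pics/a.png')
put([(crop(s,262,212,56,70,8),0,0),(crop(t,430,184,80,90,4),470,0)],'pics/b.png')
E
```

```text
(no output)
```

View pics/a.png

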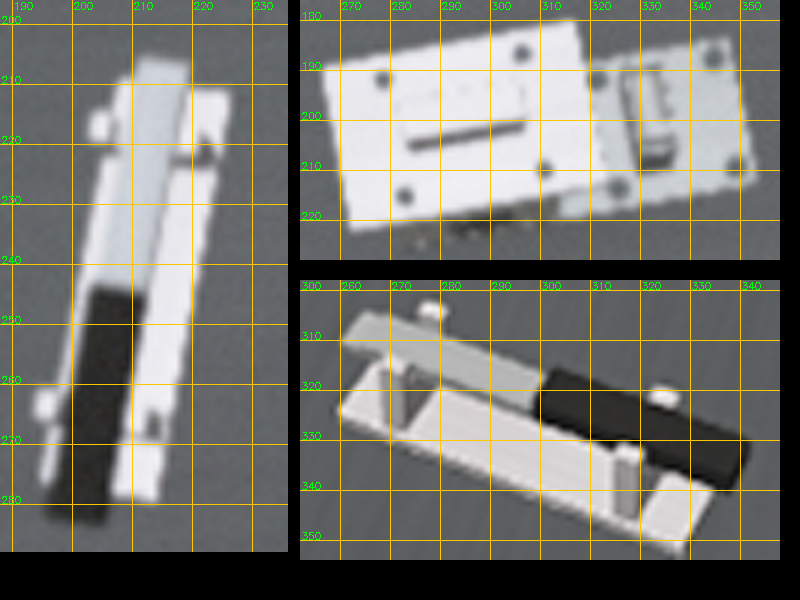

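View pics/b.png

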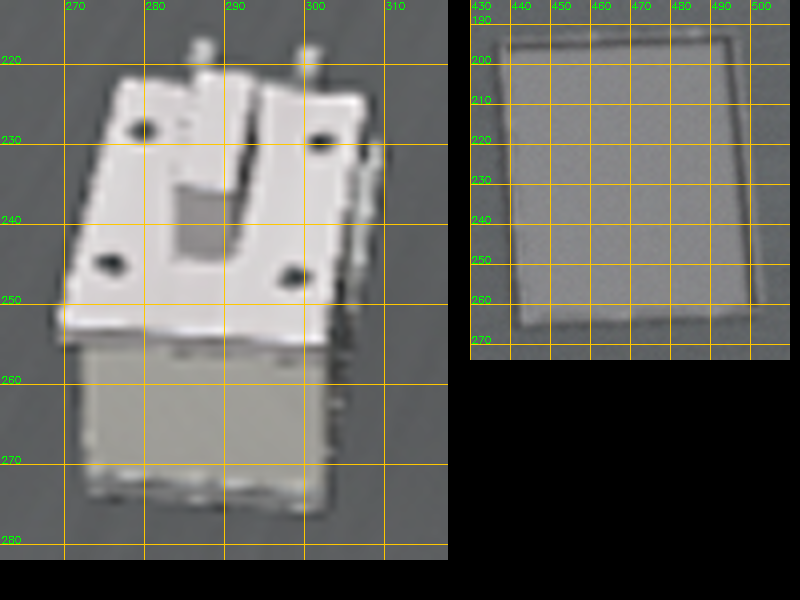

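```bash
cat > fit.py <<'E'
from h import *
from scipy.optimize import least_squares
def fit(pts,x0,sep=False):
    def res(p,rows=pts):
        c,s=np.cos(p[2]),np.sin(p[2]); r=[]
        for n,u,v,x,y,z in rows:
            x,y,z=x/1e3,y/1e3,z/1e3
            r+=list(w2p(n,[p[0]+c*x-s*y,p[1]+s*x+c*y,z])[0]-[u-.5,v-.5])
        return r
    o=least_squares(res,x0,loss='soft_l1'); print(o.x[:2].round(4),np.degrees(o.x[2]).round(2)); print(np.array(res(o.x)).reshape(-1,2).round(1).tolist())
    return o.x
E
python3 - <<'E'
from fit import *
ped=[('top',266.4,189.6,64,-42,95),('top',317.4,180,-64,-42,95),('top',272,222,64,42,95),('top',323.4,212,-64,42,95),('top',348,183.6,-148,-40,10),('top',353.4,212.6,-148,40,10),
('side',277.25,222,-64,-42,95),('side',307.6,224.1,-64,42,95),('side',269.25,253.2,64,-42,95),('side',302.75,253.6,64,42,95)]
g=[.5,.15,1.6]
fit(ped,g);fit(ped[:6],g);fit(ped[6:],g)
bar=[('top',210.8,205.5,100,11,41),('top',219.7,206.5,100,-11,41),('top',203,243.8,0,12,52),('top',212.3,245,0,-12,52),('top',195.5,282,-100,12,36),('top',205.8,283.5,-100,-12,36),
('side',265.4,304.4,100,-11,41),('side',260.4,311,100,11,38.5),('side',303.4,315.6,0,-12,52),('side',299,326,0,12,36),('side',338,340.4,-100,12,36),('side',342,329.4,-100,-12,52)]
g=[.5,.35,-.1]
fit(bar,g);fit(bar[:6],g);fit(bar[6:],g)
tr=[('top',436.75,194,95,-80,25),('top',495.75,193,-95,-80,25),('top',502.5,261,-95,80,25),('top',442.5,265.2,95,80,25)]
print([p2w('top',(t[1],t[2]),.025).round(3) for t in tr], np.mean([p2w('top',(t[1],t[2]),.025) for t in tr],0))
print('can',p2w('top',(442,155),0))
E
```

```text
[0.5579 0.1234] 100.2
[[-0.0, 0.0], [-0.3, 0.2], [0.5, 0.3], [0.2, 0.7], [-0.2, -0.1], [0.4, -0.0], [-0.5, -0.0], [-0.0, 0.0], [-0.2, -0.7], [-0.5, 1.3]]
[0.5586 0.1237] 99.92
[[-0.1, -0.4], [-0.3, 0.0], [0.3, -0.0], [0.0, 0.5], [-0.2, -0.1], [0.3, -0.0]]
[0.5573 0.1228] 100.61
[[-0.4, -0.1], [0.1, -0.2], [0.2, -0.7], [0.0, 1.2]]
[0.4603 0.3453] -9.98
[[0.8, 0.3], [0.3, 0.6], [-0.0, -0.7], [0.0, -0.4], [1.2, 0.7], [0.3, 0.7], [-0.5, 0.1], [-0.1, 0.3], [-0.7, -0.6], [-1.0, 0.8], [0.1, 1.6], [0.6, 0.4]]
[0.461  0.3464] -10.06
[[0.5, 0.0], [-0.0, 0.4], [-0.4, -1.0], [-0.4, -0.6], [0.7, 0.4], [-0.2, 0.5]]
[0.46   0.3438] -9.79
[[-0.3, -0.3], [0.1, -0.0], [-0.5, -1.0], [-0.7, 0.3], [0.4, 1.0], [1.0, -0.2]]
[array([ 0.587, -0.249]), array([ 0.589, -0.405]), array([ 0.408, -0.411]), array([ 0.4  , -0.254])] [ 0.49595584 -0.32967177]
can [ 0.7015057  -0.27471874]
```

servo_tool --series '[{"turn":0.109},{"turn":0.109},{"turn":0.109},{"turn":0.109},{"x":2.05,"y":-3.16},{"x":2.05,"y":-3.16},{"x":2.05,"y":-3.16},{"x":2.05,"y":-3.16},{"x":2.05,"y":-3.16},{"x":2.05,"y":-3.16}]' --newtons 60

```text
$.series[0]: bad value
```

servo_tool --series '[{"x":2.05,"y":-3.16},{"x":2.05,"y":-3.16},{"x":2.05,"y":-3.16},{"x":2.05,"y":-3.16},{"x":2.05,"y":-3.16},{"x":2.05,"y":-3.16},{"x":-0.76,"y":-3.59},{"x":-0.76,"y":-3.59},{"x":-0.76,"y":-3.59},{"x":-0.76,"y":-3.59}]'

```text
$.series[0]: bad value
```

servo_tool --series '[{"x":-0.76,"y":-3.59},{"x":-0.76,"y":-3.59},{"x":-0.76,"y":-3.59},{"x":-0.76,"y":-3.59},{"x":-0.76,"y":-3.59},{"x":-0.76,"y":-3.59},{"x":-0.76,"y":-3.59},{"x":-0.76,"y":-3.59},{"x":-0.76,"y":-3.59},{"x":-0.76,"y":-3.59}]'

```text
$.series[0]: bad value
```

servo_tool --series '[{"x":-0.76,"y":-3.59,"z":3},{"z":3.5},{"z":3.5},{}]'

```text
$.series[0]: bad value
```

servo_tool --series '[{"x":0,"y":0,"z":0,"turn":0.109,"gripper":0},{"x":0,"y":0,"z":0,"turn":0.109,"gripper":0},{"x":0,"y":0,"z":0,"turn":0.109,"gripper":0},{"x":0,"y":0,"z":0,"turn":0.109,"gripper":0},{"x":2.05,"y":-3.16,"z":0,"turn":0,"gripper":0},{"x":2.05,"y":-3.16,"z":0,"turn":0,"gripper":0},{"x":2.05,"y":-3.16,"z":0,"turn":0,"gripper":0},{"x":2.05,"y":-3.16,"z":0,"turn":0,"gripper":0},{"x":2.05,"y":-3.16,"z":0,"turn":0,"gripper":0},{"x":2.05,"y":-3.16,"z":0,"turn":0,"gripper":0}]' --newtons 60

```text
time: 0.93
tcp_pos: [0.2968, -0.3645, 0.2386]
eef_rot: [-0.0, 0.996, -0.088, -0.0]
force: [0.1, -0.3, -0.4]
width: 0.0882
gripper_force: 0.0
```

servo_tool --series '[{"x":2.05,"y":-3.16,"z":0,"turn":0,"gripper":0},{"x":2.05,"y":-3.16,"z":0,"turn":0,"gripper":0},{"x":2.05,"y":-3.16,"z":0,"turn":0,"gripper":0},{"x":2.05,"y":-3.16,"z":0,"turn":0,"gripper":0},{"x":2.05,"y":-3.16,"z":0,"turn":0,"gripper":0},{"x":2.05,"y":-3.16,"z":0,"turn":0,"gripper":0},{"x":-0.76,"y":-3.59,"z":0,"turn":0,"gripper":0},{"x":-0.76,"y":-3.59,"z":0,"turn":0,"gripper":0},{"x":-0.76,"y":-3.59,"z":0,"turn":0,"gripper":0},{"x":-0.76,"y":-3.59,"z":0,"turn":0,"gripper":0}]'

```text
time: 1.77
tcp_pos: [0.4448, -0.0524, 0.2385]
eef_rot: [-0.0, 0.996, -0.088, -0.0]
force: [0.2, 0.1, 0.5]
width: 0.0881
gripper_force: 0.0
```

servo_tool --series '[{"x":-0.76,"y":-3.59,"z":0,"turn":0,"gripper":0},{"x":-0.76,"y":-3.59,"z":0,"turn":0,"gripper":0},{"x":-0.76,"y":-3.59,"z":0,"turn":0,"gripper":0},{"x":-0.76,"y":-3.59,"z":0,"turn":0,"gripper":0},{"x":-0.76,"y":-3.59,"z":0,"turn":0,"gripper":0},{"x":-0.76,"y":-3.59,"z":0,"turn":0,"gripper":0},{"x":-0.76,"y":-3.59,"z":0,"turn":0,"gripper":0},{"x":-0.76,"y":-3.59,"z":0,"turn":0,"gripper":0},{"x":-0.76,"y":-3.59,"z":0,"turn":0,"gripper":0},{"x":-0.76,"y":-3.59,"z":0,"turn":0,"gripper":0}]'

```text
time: 2.6
tcp_pos: [0.4323, 0.3145, 0.2385]
eef_rot: [0.0, 0.996, -0.087, -0.0]
force: [0.3, -0.6, -0.2]
width: 0.0882
gripper_force: 0.0
```

servo_tool --series '[{"x":-0.76,"y":-3.59,"z":2,"turn":0,"gripper":0},{"x":0,"y":0,"z":3.5,"turn":0,"gripper":0},{"x":0,"y":0,"z":3.5,"turn":0,"gripper":0},{"x":0,"y":0,"z":0,"turn":0,"gripper":0},{"x":0,"y":0,"z":0,"turn":0,"gripper":0}]'

```text
time: 3.02
tcp_pos: [0.4313, 0.3489, 0.1482]
eef_rot: [0.001, 0.996, -0.088, -0.001]
force: [-0.4, -0.1, 0.0]
width: 0.088
gripper_force: 0.0
```

servo_tool --series '[{"x":0,"y":-0.1,"z":3,"turn":0,"gripper":0},{"x":0,"y":0,"z":3,"turn":0,"gripper":0},{"x":0,"y":0,"z":3,"turn":0,"gripper":0},{"x":0,"y":0,"z":2,"turn":0,"gripper":0},{"x":0,"y":0,"z":1.4,"turn":0,"gripper":0},{"x":0,"y":0,"z":0,"turn":0,"gripper":0},{"x":0,"y":0,"z":0,"turn":0,"gripper":1},{"x":0,"y":0,"z":0,"turn":0,"gripper":1},{"x":0,"y":0,"z":0,"turn":0,"gripper":1},{"x":0,"y":0,"z":0,"turn":0,"gripper":1}]'

```text
time: 3.85
tcp_pos: [0.4326, 0.3504, 0.0262]
eef_rot: [-0.001, 0.996, -0.088, 0.001]
force: [-0.4, 0.3, 0.2]
width: 0.0634
gripper_force: 0.0
```

servo_tool --series '[{"x":0,"y":0,"z":0,"turn":0,"gripper":1},{"x":0,"y":0,"z":0,"turn":0,"gripper":1},{"x":0,"y":0,"z":0,"turn":0,"gripper":1},{"x":0,"y":0,"z":0,"turn":0,"gripper":1},{"x":0,"y":0,"z":0,"turn":0,"gripper":1},{"x":0,"y":0,"z":0,"turn":0,"gripper":1}]'

```text
time: 4.35
tcp_pos: [0.4319, 0.3502, 0.0248]
eef_rot: [0.0, 0.996, -0.087, -0.0]
force: [-0.1, -1.2, 1.1]
width: 0.0234
gripper_force: 20.3
```

servo_tool --series '[{"x":0,"y":0,"z":0,"turn":0,"gripper":1},{"x":0,"y":0,"z":0,"turn":0,"gripper":1},{"x":0,"y":0,"z":-1,"turn":0,"gripper":1},{"x":0,"y":0,"z":-2,"turn":0,"gripper":1},{"x":0,"y":0,"z":-3,"turn":0,"gripper":1},{"x":0,"y":0,"z":-3,"turn":0,"gripper":1},{"x":0,"y":0,"z":-3,"turn":0,"gripper":1},{"x":0,"y":0,"z":-3,"turn":0,"gripper":1},{"x":0,"y":0,"z":-2.5,"turn":0,"gripper":1},{"x":0,"y":0,"z":0,"turn":0,"gripper":1}]'

```text
time: 5.18
tcp_pos: [0.4332, 0.3509, 0.2052]
eef_rot: [-0.002, 0.996, -0.087, 0.004]
force: [0.8, 1.0, -2.1]
width: 0.0234
gripper_force: 60.0
```

servo_tool --series '[{"x":1.46,"y":2.44,"z":0,"turn":0,"gripper":1},{"x":1.46,"y":2.44,"z":0,"turn":0,"gripper":1},{"x":1.46,"y":2.44,"z":0,"turn":0,"gripper":1},{"x":1.46,"y":2.44,"z":0,"turn":0,"gripper":1},{"x":1.46,"y":2.44,"z":0,"turn":0,"gripper":1},{"x":1.46,"y":2.44,"z":0,"turn":0,"gripper":1},{"x":1.46,"y":2.44,"z":0,"turn":0,"gripper":1},{"x":1.46,"y":2.44,"z":0,"turn":0,"gripper":1},{"x":1.46,"y":2.44,"z":0,"turn":0,"gripper":1},{"x":1.46,"y":2.44,"z":0,"turn":0,"gripper":1}]'

```text
time: 6.02
tcp_pos: [0.5328, 0.0831, 0.1986]
eef_rot: [0.0, 0.996, -0.088, -0.001]
force: [0.2, 0.2, -3.5]
width: 0.023
gripper_force: 60.0
```

servo_tool --series '[{"x":1.46,"y":2.44,"z":0,"turn":0,"gripper":1},{"x":1.46,"y":2.44,"z":0,"turn":0,"gripper":1},{"x":1.46,"y":2.44,"z":0,"turn":0,"gripper":1},{"x":1.46,"y":2.44,"z":0,"turn":0,"gripper":1},{"x":1.46,"y":2.44,"z":0,"turn":0,"gripper":1},{"x":1.46,"y":2.44,"z":0,"turn":0,"gripper":1},{"x":0,"y":0,"z":0,"turn":-0.12,"gripper":1},{"x":0,"y":0,"z":0,"turn":-0.12,"gripper":1},{"x":0,"y":0,"z":0,"turn":-0.12,"gripper":1},{"x":0,"y":0,"z":0,"turn":-0.12,"gripper":1}]'

```text
time: 6.85
tcp_pos: [0.5933, -0.0751, 0.1983]
eef_rot: [-0.001, 0.988, 0.155, -0.001]
force: [-0.5, -0.0, -2.3]
width: 0.0232
gripper_force: 60.0
```

servo_tool --series '[{"x":0,"y":0,"z":0,"turn":-0.12,"gripper":1},{"x":0,"y":0,"z":0,"turn":-0.12,"gripper":1},{"x":0,"y":0,"z":0,"turn":-0.12,"gripper":1},{"x":0,"y":0,"z":0,"turn":-0.12,"gripper":1},{"x":0,"y":0,"z":0,"turn":-0.12,"gripper":1},{"x":0,"y":0,"z":0,"turn":-0.12,"gripper":1},{"x":0,"y":0,"z":0,"turn":-0.12,"gripper":1},{"x":0,"y":0,"z":0,"turn":-0.12,"gripper":1},{"x":0,"y":0,"z":0,"turn":-0.12,"gripper":1},{"x":0,"y":0,"z":0,"turn":-0.12,"gripper":1}]'

```text
time: 7.68
tcp_pos: [0.5933, -0.0748, 0.1984]
eef_rot: [-0.001, 0.728, 0.686, -0.001]
force: [-0.4, 0.2, -2.7]
width: 0.0232
gripper_force: 60.0
```

servo_tool --series '[{"x":0,"y":0,"z":0,"turn":-0.12,"gripper":1},{"x":0,"y":0,"z":0,"turn":-0.12,"gripper":1},{"x":0,"y":0,"z":0,"turn":0,"gripper":1},{"x":0,"y":0,"z":0,"turn":0,"gripper":1},{"x":0,"y":0,"z":0,"turn":0,"gripper":1}]'

```text
time: 8.1
tcp_pos: [0.5937, -0.0749, 0.1992]
eef_rot: [-0.0, 0.644, 0.765, -0.0]
force: [0.4, -0.2, -2.2]
width: 0.0229
gripper_force: 60.0
```

Run:
```python
from h import *
t=bot.read_camera('top')[:,:,::-1]; s=bot.read_camera('side')[:,:,::-1]
cv2.imwrite('pics/t1.png',t); cv2.imwrite('pics/s1.png',s)
put([(crop(t,262,150,160,80,3),0,0),(crop(s,250,140,80,140,4),480,0),(crop(t,262,170,90,60,5),0,260)],'pics/c.png')
st=bot.state();print(st['tcp_pos'],st['eef_rot'],st['qpos'],st['force'],st['gripper_force'])
```

```text
[ 0.59378875 -0.07499949  0.19951417] [-2.28800352e-04  6.43854823e-01  7.65147634e-01 -1.11285274e-04] [-3.23230349e-01  4.94761721e-01  1.22283163e+00 -3.92591718e-05
  1.42450668e+00 -4.94969560e-01] [-0.12941213  0.44007223 -2.95267941] 59.999838173389435
```

View pics/c.png

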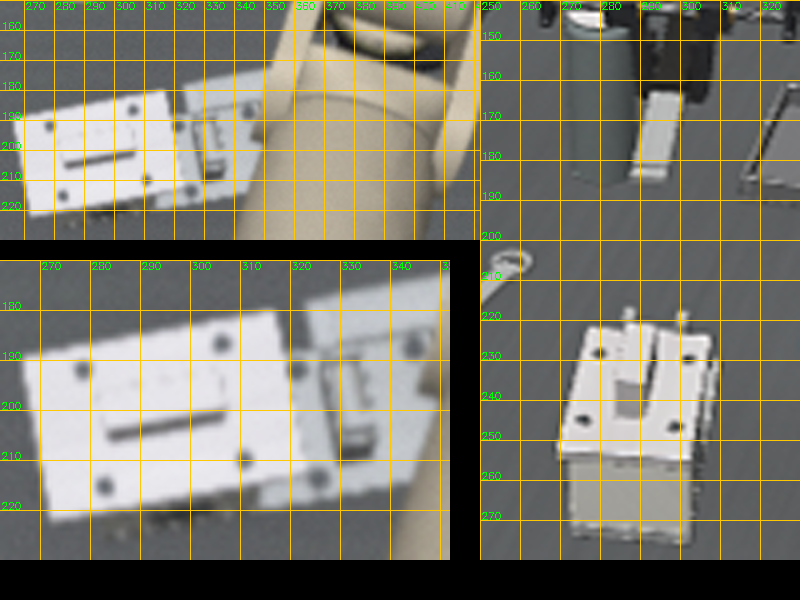

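Run:
```python
from h import *
from scipy.optimize import least_squares
st=bot.state(); q=st['eef_rot']; yaw=2*np.arctan2(q[2],q[1]); p=st['tcp_pos']; print(np.degrees(yaw))
u=np.array([np.cos(yaw),np.sin(yaw)]); v=np.array([-u[1],u[0]])
def tri(a,b):
    return least_squares(lambda P:np.r_[w2p('top',P)[0]-a+.5,w2p('side',P)[0]-b+.5],[.56,.05,.21])
P=[]
# tip top face corners: top-view upper = far(+x world) = side-view left
for a,b in [((323,178),(289.2,181.2)),((325.6,188.6),(297,181.7))]:
    o=tri(np.array(a),np.array(b)); P.append(o.x); print(o.x.round(4),o.fun.round(1))
m=np.mean(P,0); ps=np.radians(100.1);e=np.array([np.cos(ps),np.sin(ps)]);f=np.array([-e[1],e[0]])
ped=np.array([.558,.1235])
d=m[:2]-ped; print('tip in ped',d@e,d@f,m[2]); d=p[:2]-ped; print('tcp in ped',d@e,d@f,'tip rel tcp',(m[:2]-p[:2])@u,(m[:2]-p[:2])@v,m[2]-p[2])
```

```text
99.8402603958895
[0.5786 0.0568 0.2251] [ 0.1  0.7 -0.7 -0.2]
[0.5567 0.0517 0.2236] [-0.  -0.2  0.3  0.1]
tip in ped -0.06985466744368796 0.002629553602430865 0.224363879506353
tcp in ped -0.20169953571716187 -0.00042393042442742554 tip rel tcp 0.13182967116350167 0.0036511444335963618 0.024849713348244595
```

Run:
```python
from h import *
st=bot.state(); q=st['eef_rot']; yaw=2*np.arctan2(q[2],q[1]); p=st['tcp_pos']
u=np.array([np.cos(yaw),np.sin(yaw),0]); v=np.array([-u[1],u[0],0]); k=np.array([0,0,1])
for pitch in (-2,0,2,4):
  a=np.radians(pitch); U=u*np.cos(a)+k*np.sin(a); K=k*np.cos(a)-u*np.sin(a)
  g=p+k*.0187
  f=lambda x,y,z:g+U*(x+29.5)/1e3+v*y/1e3+K*(z-7.5)/1e3
  print(pitch)
  for n in('top','side'): print(n,[ (w2p(n,f(*c))[0]+.5).round(1).tolist() for c in [(100,11,0),(100,-11,0),(100,11,5),(100,-11,5),(90,11,8),(90,-11,8)]])
s=cv2.imread('pics/s1.png'); print(s[176:190,290:294].mean(2).mean(1).round()); t=cv2.imread('pics/t1.png'); print(t[182:186,316:332].mean(2).mean(0).round())
```

```text
-2
top [[325.9, 188.5], [324.0, 179.2], [325.9, 187.9], [324.0, 178.6], [330.2, 186.8], [328.4, 177.5]]
side [[295.9, 187.0], [287.4, 186.4], [295.9, 185.4], [287.4, 184.8], [296.4, 182.2], [287.9, 181.7]]
0
top [[325.8, 188.0], [324.0, 178.7], [325.9, 187.4], [324.0, 178.1], [330.3, 186.3], [328.4, 177.0]]
side [[295.9, 185.6], [287.4, 185.0], [295.9, 183.9], [287.4, 183.4], [296.3, 180.9], [287.9, 180.3]]
2
top [[325.8, 187.5], [323.9, 178.2], [325.9, 186.9], [324.1, 177.6], [330.4, 185.8], [328.5, 176.5]]
side [[295.8, 184.1], [287.4, 183.6], [295.8, 182.5], [287.3, 181.9], [296.3, 179.5], [287.9, 178.9]]
4
top [[325.8, 187.0], [324.0, 177.6], [326.0, 186.4], [324.2, 177.0], [330.6, 185.3], [328.7, 175.9]]
side [[295.8, 182.7], [287.3, 182.1], [295.8, 180.9], [287.3, 180.3], [296.3, 178.1], [287.9, 177.5]]
[185. 184. 184. 186. 178. 129. 186. 187. 132. 114.  91.  95.  96.  96.]
[223. 185. 125.  97.  97.  97.  99. 124. 169. 196. 203. 201. 197. 195.
 197. 195.]
```

servo_tool --series '[{"x":0,"y":0.05,"z":3,"turn":0,"gripper":1},{"x":0,"y":0,"z":3,"turn":0,"gripper":1},{"x":0,"y":0,"z":3,"turn":0,"gripper":1},{"x":0,"y":0,"z":1.5,"turn":0,"gripper":1},{"x":0,"y":0,"z":1,"turn":0,"gripper":1},{"x":0,"y":0,"z":1,"turn":0,"gripper":1},{"x":0,"y":0,"z":1,"turn":0,"gripper":1},{"x":0,"y":0,"z":0,"turn":0,"gripper":1},{"x":0,"y":0,"z":0,"turn":0,"gripper":1}]'

```text
time: 8.95
tcp_pos: [0.5946, -0.075, 0.0651]
eef_rot: [0.0, 0.643, 0.766, 0.0]
force: [-0.4, 0.5, -2.4]
width: 0.0231
gripper_force: 60.0
```

Run:
```python
from h import *
t=bot.read_camera('top')[:,:,::-1]; s=bot.read_camera('side')[:,:,::-1]
put([(crop(t,262,170,90,60,6),0,0),(crop(s,260,190,62,90,4),545,0)],'pics/d.png')
st=bot.state();print(st['tcp_pos'],st['force'],st['torque'])
```

```text
[ 0.59489354 -0.07507546  0.06572804] [-0.27726902  0.18447571 -1.6674657 ] [-0.10099475 -0.15695816 -0.02260469]
```

View pics/d.png

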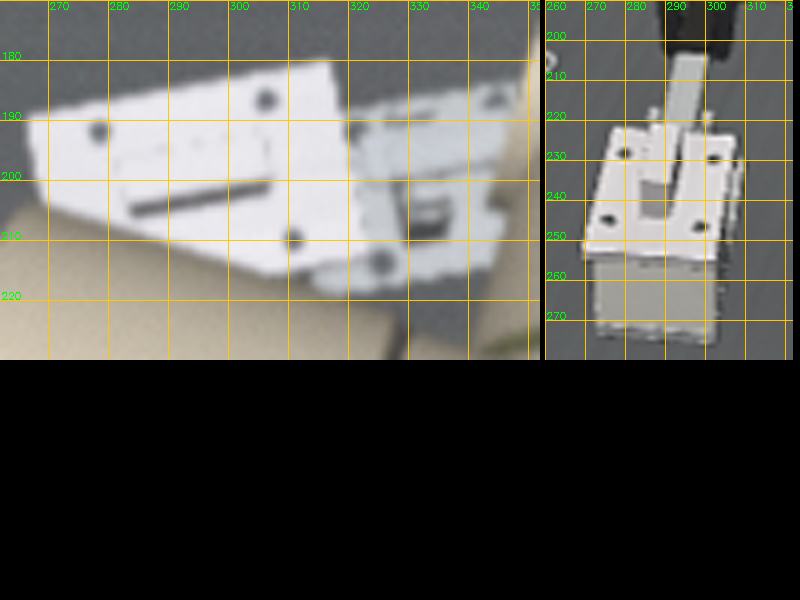

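Run:
```python
from h import *
ps=np.radians(100.1);e=np.array([np.cos(ps),np.sin(ps),0]);f=np.array([-e[1],e[0],0]);k=np.array([0,0,1.]);o=np.array([.558,.1235,0])
F=lambda x,y,z:o+(e*x+f*y+k*z)/1e3
for n in('top','side'):
  print(n,'ears(out-,in-,in+,out+)',[(w2p(n,F(-95,y,84))[0]+.5).round(1).tolist() for y in(-25,-15,15,25)])
  print('blade',[(w2p(n,F(x,y,85))[0]+.5).round(1).tolist() for x in(-82,-95,-105) for y in(-11,11)])
p=bot.state()['tcp_pos'];d=p-o;print(d@e,d@f,p[2])
t=bot.read_camera('top').mean(2)
for c in (323,325,327,332,334): print(c,t[182:214,c].round().astype(int))
```

```text
top ears(out-,in-,in+,out+) [[330.4, 185.6], [331.2, 189.4], [333.5, 200.9], [334.3, 204.7]]
blade [[326.4, 191.8], [328.1, 200.2], [331.5, 190.8], [333.2, 199.3], [335.4, 190.1], [337.2, 198.5]]
side ears(out-,in-,in+,out+) [[284.7, 218.9], [288.3, 219.1], [299.0, 219.9], [302.6, 220.1]]
blade [[289.1, 221.7], [297.0, 222.3], [289.7, 218.9], [297.6, 219.5], [290.2, 216.8], [298.0, 217.4]]
-0.20196807461963354 -0.001498280467482593 0.06572803524626664
323 [ 97 100 100 100 101 125 166 186 177 172 187 203 207 204 206 204 204 195
 191 195 203 206 204 203 197 195 204 209 213 198 166 151]
325 [102 101  99 100 116 160 189 192 192 197 204 204 206 208 209 210 207 202
 185 187 199 202 203 201 205 201 205 206 196 163 125 104]
327 [100 101 100 102 121 158 169 159 154 178 197 201 199 206 205 202 193 170
 143 141 154 166 177 184 187 190 197 202 201 183 160 139]
332 [100  99 105 132 171 195 175 150 172 197 202 204 206 208 206 199 178 172
 188 200 198 167 138 154 141  93  72  87 133 176 196 201]
334 [101 100 106 128 171 190 178 182 196 199 203 204 208 205 204 197 169 159
 183 201 193 157 141 160 142  97  76 107 164 196 202 202]
```

servo_tool --series '[{"x":0,"y":-0.12,"z":0.25,"turn":0,"gripper":1},{"x":0,"y":0,"z":0,"turn":0,"gripper":1},{"x":0.5,"y":0,"z":0,"turn":0,"gripper":1},{"x":0.5,"y":0,"z":0,"turn":0,"gripper":1},{"x":0.5,"y":0,"z":0,"turn":0,"gripper":1},{"x":0.5,"y":0,"z":0,"turn":0,"gripper":1},{"x":0.25,"y":0,"z":0,"turn":0,"gripper":1},{"x":0,"y":0,"z":0,"turn":0,"gripper":1},{"x":0,"y":0,"z":0,"turn":0,"gripper":1}]'

```text
time: 9.85
tcp_pos: [0.5894, -0.0528, 0.0624]
eef_rot: [0.0, 0.643, 0.766, -0.0]
force: [0.8, 0.4, -3.0]
width: 0.0232
gripper_force: 60.0
```

Run:
```python
from h import *
ps=np.radians(100.1);e=np.array([np.cos(ps),np.sin(ps),0]);f=np.array([-e[1],e[0],0]);o=np.array([.558,.1235,0])
st=bot.state();d=st['tcp_pos']-o;print(d@e,d@f,d[2],st['force'],st['torque'])
```

```text
-0.17904036888278732 4.0767473346150204e-05 0.06235814184599009 [ 0.80224404  0.42838824 -3.0206715 ] [-0.11094525 -0.1194101  -0.02908515]
```

servo_tool --series '[{"x":0,"y":0,"z":0.25,"turn":0,"gripper":1},{"x":0,"y":0,"z":0.25,"turn":0,"gripper":1},{"x":0,"y":0,"z":0.25,"turn":0,"gripper":1},{"x":0,"y":0,"z":0.25,"turn":0,"gripper":1},{"x":0,"y":0,"z":0.25,"turn":0,"gripper":1},{"x":0.02,"y":0,"z":0.25,"turn":0,"gripper":1},{"x":0.03,"y":0,"z":0.25,"turn":0,"gripper":1},{"x":0,"y":0,"z":0,"turn":0,"gripper":1}]'

```text
time: 10.52
tcp_pos: [0.59, -0.0528, 0.046]
eef_rot: [0.001, 0.643, 0.766, 0.0]
force: [-1.9, 0.2, 13.6]
width: 0.0228
gripper_force: 60.0
```

servo_tool --series '[{"x":0.04,"y":0,"z":0.25,"turn":0,"gripper":1},{"x":0.05,"y":0,"z":0.25,"turn":0,"gripper":1},{"x":0.05,"y":0,"z":0.25,"turn":0,"gripper":1},{"x":0,"y":0,"z":0,"turn":0,"gripper":1}]'

```text
time: 10.85
tcp_pos: [0.5905, -0.052, 0.0398]
eef_rot: [0.003, 0.643, 0.766, 0.001]
force: [-2.4, -2.8, 20.4]
width: 0.023
gripper_force: 60.0
```

servo_tool --series '[{"x":0.06,"y":0,"z":0.25,"turn":0,"gripper":1},{"x":0.06,"y":0,"z":0.25,"turn":0,"gripper":1},{"x":0,"y":0,"z":0,"turn":0,"gripper":1}]'

```text
time: 11.1
tcp_pos: [0.5907, -0.0511, 0.0354]
eef_rot: [0.004, 0.643, 0.766, 0.001]
force: [-2.0, -3.2, 22.1]
width: 0.0228
gripper_force: 60.0
```

servo_tool --series '[{"x":0.07,"y":0,"z":0.25,"turn":0,"gripper":1},{"x":0.07,"y":0,"z":0.25,"turn":0,"gripper":1},{"x":0,"y":0,"z":0,"turn":0,"gripper":1}]'

```text
time: 11.35
tcp_pos: [0.5894, -0.0494, 0.0281]
eef_rot: [0.002, 0.643, 0.766, 0.0]
force: [2.1, -3.4, 4.0]
width: 0.0231
gripper_force: 60.0
```

Run:
```python
from h import *
t=bot.read_camera('top')[:,:,::-1]; s=bot.read_camera('side')[:,:,::-1]
put([(crop(t,262,170,90,60,5),0,0),(crop(s,256,190,68,92,5),455,0)],'pics/e.png')
st=bot.state();print(st['tcp_pos'],st['force'],st['torque'])
```

```text
[ 0.5892341  -0.04923022  0.02769587] [ 1.9979939  -4.10494456  3.86716555] [-0.24775235 -0.30290154 -0.03187634]
```

View pics/e.png

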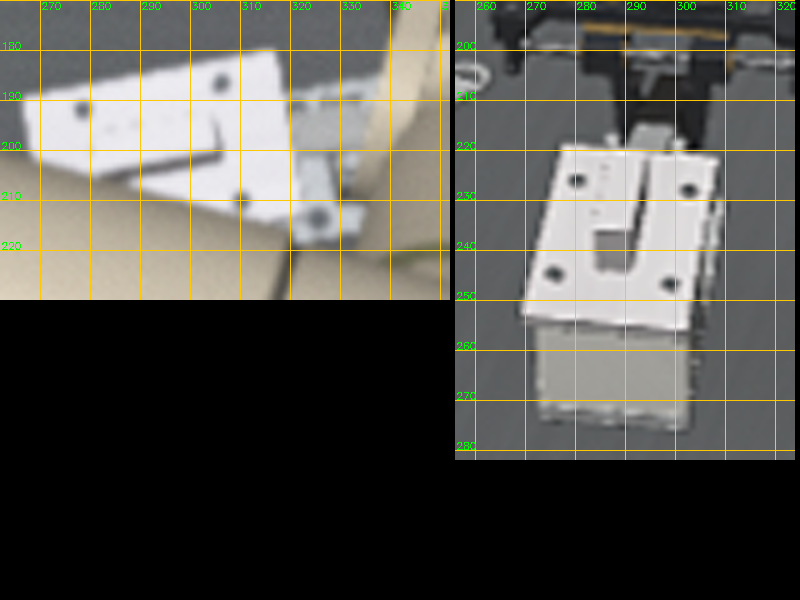

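servo_tool --series '[{"x":0,"y":0,"z":0,"turn":0,"gripper":1},{"x":0,"y":0,"z":0,"turn":0,"gripper":1},{"x":0,"y":0,"z":0,"turn":0,"gripper":1},{"x":-0.07,"y":0,"z":-0.3,"turn":0,"gripper":1},{"x":-0.07,"y":0,"z":-0.3,"turn":0,"gripper":1},{"x":-0.06,"y":0,"z":-0.3,"turn":0,"gripper":1},{"x":-0.06,"y":0,"z":-0.3,"turn":0,"gripper":1},{"x":-0.05,"y":0,"z":-0.3,"turn":0,"gripper":1}]' --newtons 7

```text
time: 12.12
tcp_pos: [0.5888, -0.0513, 0.0425]
eef_rot: [-0.0, 0.643, 0.766, -0.0]
force: [-0.2, 0.2, -2.5]
width: 0.0236
gripper_force: 7.0
```

servo_tool --series '[{"x":-0.05,"y":0,"z":-0.3,"turn":0,"gripper":1},{"x":-0.05,"y":0,"z":-0.3,"turn":0,"gripper":1},{"x":-0.03,"y":0,"z":-0.3,"turn":0,"gripper":1},{"x":0,"y":0,"z":0,"turn":0,"gripper":1}]'

```text
time: 12.45
tcp_pos: [0.5895, -0.0529, 0.052]
eef_rot: [0.0, 0.643, 0.766, 0.0]
force: [-0.5, 0.2, -2.3]
width: 0.0243
gripper_force: 7.0
```

Run:
```python
from h import *
t=bot.read_camera('top')[:,:,::-1]; s=bot.read_camera('side')[:,:,::-1]
put([(crop(t,262,170,90,60,5),0,0),(crop(s,256,190,68,92,5),455,0)],'pics/f.png')
st=bot.state();print(st['tcp_pos'],st['force'],st['torque'])
```

```text
[ 0.58939843 -0.05289477  0.05146808] [ 0.19775394 -0.60937255 -1.54764084] [-0.09945664 -0.11837986 -0.01541301]
```

View pics/f.png

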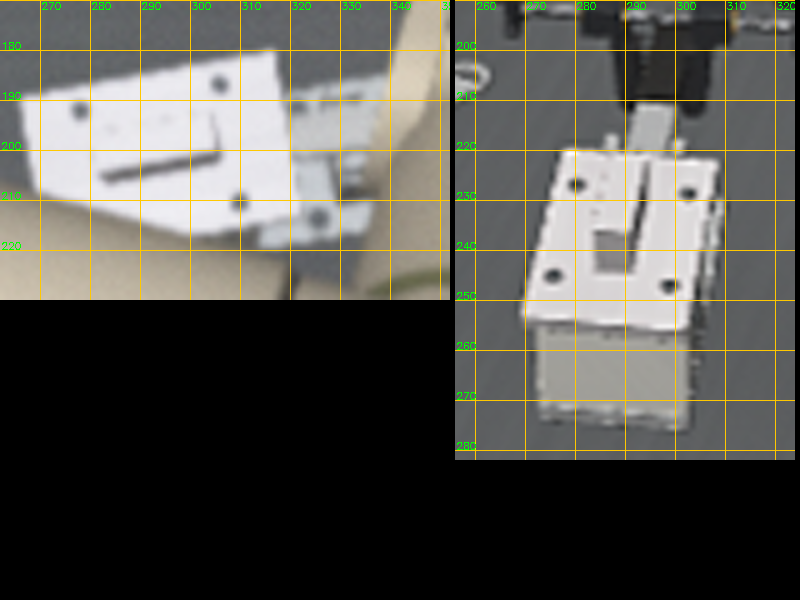

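servo_tool --series '[{"x":-0.02,"y":0,"z":-0.3,"turn":0,"gripper":1},{"x":0,"y":0,"z":-0.3,"turn":0,"gripper":1},{"x":0,"y":0,"z":-0.3,"turn":0,"gripper":1},{"x":0,"y":0,"z":0,"turn":0,"gripper":1},{"x":0,"y":0,"z":0,"turn":0,"gripper":1}]'

```text
time: 12.97
tcp_pos: [0.5895, -0.0531, 0.0606]
eef_rot: [0.0, 0.643, 0.766, 0.0]
force: [0.1, -0.7, -1.7]
width: 0.024
gripper_force: 7.0
```

Run:
```python
from h import *
s=bot.read_camera('side')
cv2.imwrite('pics/s2.png',s[:,:,::-1])
st=bot.state();print(st['tcp_pos'],st['force'],st['torque'],st['width'])
# blade brightness along columns above the cover
for c in(291,293,295): print(c,s[200:228,c].mean(1).round().astype(int))
ps=np.radians(99.84);e=np.array([np.cos(ps),np.sin(ps),0]);k=np.array([0,0,1.])
for pitch in(0,5,10):
  a=np.radians(pitch);U=e*np.cos(a)+k*np.sin(a);K=k*np.cos(a)-e*np.sin(a);g=st['tcp_pos']+k*.0187
  f=lambda x,y,z:g+(U*(x+29.5)+K*(z-7.5))/1e3
  print(pitch,[(w2p('side',f(x,0,z))[0]+.5).round(1).tolist() for x,z in((0,16),(0,8),(44,8),(-20,16))], f(56,0,0)[2])
```

```text
[ 0.58944963 -0.05313201  0.06043882] [ 1.30672302 -0.55405375 -1.5871041 ] [-0.1286581  -0.14274999 -0.04639679] 0.024012672144768196
291 [ 38  38  37  37  37  37  35  32  26  40  87 111 134 137 152 160 169 180
 187 180 181 225 218 217 217 219 220 223]
293 [ 30  34  40  42  43  48  52  28  77 170 194 186 183 182 182 183 184 183
 183 177 174 229 199 180 165 153 146 100]
295 [ 46  46  48  48  48  48  46  34  51 133 194 185 185 184 184 185 185 185
 185 183 186 208 203 206 209 210 211 212]
0 [[296.0, 207.0], [296.0, 209.3], [294.0, 218.4], [296.9, 203.1]] 0.07163881926264218
5 [[296.1, 206.1], [296.0, 208.6], [294.0, 216.5], [296.9, 202.7]] 0.07911917503187886
10 [[296.1, 205.2], [296.1, 207.8], [294.0, 214.5], [297.0, 202.3]] 0.08659968030557316
```

servo_tool --series '[{"x":0,"y":0,"z":0,"turn":0,"gripper":1},{"x":0,"y":0,"z":0,"turn":0,"gripper":1},{"x":0,"y":0,"z":0,"turn":0,"gripper":1},{"x":0,"y":0,"z":-0.2,"turn":0,"gripper":1},{"x":-0.6,"y":0,"z":0,"turn":0,"gripper":1},{"x":-0.8,"y":0,"z":0,"turn":0,"gripper":1},{"x":-0.8,"y":0,"z":0,"turn":0,"gripper":1},{"x":-0.8,"y":0,"z":0,"turn":0,"gripper":1},{"x":0,"y":0,"z":0,"turn":0,"gripper":1},{"x":0,"y":0,"z":-1,"turn":0,"gripper":1}]' --newtons 60

```text
time: 13.85
tcp_pos: [0.5936, -0.0831, 0.0709]
eef_rot: [-0.002, 0.643, 0.765, -0.001]
force: [-1.5, 0.2, -3.3]
width: 0.0228
gripper_force: 60.0
```

servo_tool --series '[{"x":0,"y":0,"z":-2,"turn":0,"gripper":1},{"x":0,"y":0,"z":-3,"turn":0,"gripper":1},{"x":0,"y":0,"z":-3,"turn":0,"gripper":1},{"x":0,"y":0,"z":-3,"turn":0,"gripper":1},{"x":0,"y":0,"z":-2,"turn":0,"gripper":1},{"x":0,"y":0,"z":0,"turn":0,"gripper":1},{"x":0,"y":0,"z":0,"turn":0,"gripper":1}]'

```text
time: 14.43
tcp_pos: [0.5945, -0.0824, 0.2029]
eef_rot: [0.001, 0.643, 0.766, 0.0]
force: [0.4, -0.0, -2.7]
width: 0.023
gripper_force: 60.0
```

Run:
```python
from h import *
s=bot.read_camera('side'); t=bot.read_camera('top')
st=bot.state();print(st['tcp_pos'],st['force'])
cv2.imwrite('pics/s3.png',s[:,:,::-1])
q=st['eef_rot'];ps=2*np.arctan2(q[2],q[1]);e=np.array([np.cos(ps),np.sin(ps),0]);k=np.array([0,0,1.])
for c in(288,290,292): print(c,s[160:200,c].mean(1).round().astype(int))
for pitch in(-4,0,4,8):
  a=np.radians(pitch);U=e*np.cos(a)+k*np.sin(a);K=k*np.cos(a)-e*np.sin(a);g=st['tcp_pos']+k*.0187
  f=lambda x,y,z:g+(U*(x+29.5)+K*(z-7.5))/1e3
  print(pitch,[(w2p('side',f(x,0,z))[0]+.5).round(1).tolist() for x,z in((0,16),(0,8),(90,8),(100,5),(100,0))])
print(np.degrees(ps))
```

```text
[ 0.59378903 -0.08225689  0.20066636] [ 0.21854124  0.20701768 -2.86917694]
288 [ 73  70  68  67  68  68  67  68  68  69  68  61  61  60  58  55  55  68
  62  91 126 121  95  90  97  97  96  95  95  94  95  96  97  98  98  97
  96  96  94  96]
290 [ 37  62  90  99  96  96  93  91  89 102 106 138 154 160 159 181 192 187
 152 163 197 158 115  98  94  95  95  96  95  97  97  98  97  96  95  95
  95  96  97  97]
292 [ 28  51  71 140 151 157 157 180 190 187 185 183 181 182 182 181 184 181
 153 148 194 165 113  96  92  95  96  97  97  96  96  95  96  96  96  97
  97  97  97  97]
-4 [[297.3, 159.6], [297.4, 162.0], [293.1, 181.5], [292.6, 184.7], [292.7, 186.2]]
0 [[297.3, 158.8], [297.4, 161.4], [293.1, 178.8], [292.6, 181.8], [292.6, 183.5]]
4 [[297.4, 158.0], [297.4, 160.7], [293.0, 176.0], [292.5, 178.8], [292.5, 180.5]]
8 [[297.4, 157.2], [297.4, 160.0], [293.1, 173.0], [292.5, 175.7], [292.5, 177.4]]
99.9766857792597
```

servo_tool --series '[{"x":0,"y":0,"z":0,"turn":0.12,"gripper":1},{"x":0,"y":0,"z":0,"turn":0.12,"gripper":1},{"x":0,"y":0,"z":0,"turn":0.12,"gripper":1},{"x":0,"y":0,"z":0,"turn":0.12,"gripper":1},{"x":0,"y":0,"z":0,"turn":0.12,"gripper":1},{"x":0,"y":0,"z":0,"turn":0.12,"gripper":1},{"x":0,"y":0,"z":0,"turn":0.12,"gripper":1},{"x":0,"y":0,"z":0,"turn":0.12,"gripper":1},{"x":0,"y":0,"z":0,"turn":0.12,"gripper":1},{"x":0,"y":0,"z":0,"turn":0.12,"gripper":1}]'

```text
time: 15.37
tcp_pos: [0.5938, -0.0824, 0.2002]
eef_rot: [-0.001, 0.964, 0.266, -0.002]
force: [-0.8, -0.8, -2.9]
width: 0.023
gripper_force: 60.0
```

servo_tool --series '[{"x":0,"y":0,"z":0,"turn":0.12,"gripper":1},{"x":0,"y":0,"z":0,"turn":0.12,"gripper":1},{"x":0,"y":0,"z":0,"turn":0.12,"gripper":1},{"x":0,"y":0,"z":0,"turn":0.12,"gripper":1},{"x":0,"y":0,"z":0,"turn":0.12,"gripper":1},{"x":0,"y":0,"z":0,"turn":0.12,"gripper":1},{"x":-1.47,"y":-2.48,"z":0,"turn":0,"gripper":1},{"x":-1.47,"y":-2.48,"z":0,"turn":0,"gripper":1},{"x":-1.47,"y":-2.48,"z":0,"turn":0,"gripper":1},{"x":-1.47,"y":-2.48,"z":0,"turn":0,"gripper":1}]'

```text
time: 16.2
tcp_pos: [0.5525, 0.0265, 0.2003]
eef_rot: [-0.0, 0.996, -0.088, -0.002]
force: [0.4, 0.1, -2.1]
width: 0.023
gripper_force: 60.0
```

servo_tool --series '[{"x":-1.47,"y":-2.48,"z":0,"turn":0,"gripper":1},{"x":-1.47,"y":-2.48,"z":0,"turn":0,"gripper":1},{"x":-1.47,"y":-2.48,"z":0,"turn":0,"gripper":1},{"x":-1.47,"y":-2.48,"z":0,"turn":0,"gripper":1},{"x":-1.47,"y":-2.48,"z":0,"turn":0,"gripper":1},{"x":-1.47,"y":-2.48,"z":0,"turn":0,"gripper":1},{"x":-1.47,"y":-2.48,"z":0,"turn":0,"gripper":1},{"x":-1.47,"y":-2.48,"z":0,"turn":0,"gripper":1},{"x":-1.47,"y":-2.48,"z":0,"turn":0,"gripper":1},{"x":-1.47,"y":-2.48,"z":0,"turn":0,"gripper":1}]'

```text
time: 17.03
tcp_pos: [0.451, 0.2962, 0.2005]
eef_rot: [0.001, 0.996, -0.088, -0.002]
force: [0.6, 0.1, -2.6]
width: 0.0229
gripper_force: 60.0
```

servo_tool --series '[{"x":-1.47,"y":-2.48,"z":0,"turn":0,"gripper":1},{"x":-1.47,"y":-2.48,"z":0,"turn":0,"gripper":1},{"x":0,"y":0,"z":3,"turn":0,"gripper":1},{"x":0,"y":0,"z":3,"turn":0,"gripper":1},{"x":0,"y":0,"z":3,"turn":0,"gripper":1},{"x":0,"y":0,"z":2,"turn":0,"gripper":1},{"x":0,"y":0,"z":0,"turn":0,"gripper":1},{"x":0,"y":0,"z":0,"turn":0,"gripper":1}]'

```text
time: 17.7
tcp_pos: [0.4314, 0.3488, 0.091]
eef_rot: [0.001, 0.996, -0.088, -0.002]
force: [0.9, -0.2, -2.0]
width: 0.023
gripper_force: 60.0
```

Run:
```python
from h import *
s=bot.read_camera('side'); st=bot.state();print(st['tcp_pos'],st['eef_rot'],st['force'])
put([(crop(s[:,:,::-1],250,265,105,90,7),0,0)],'pics/g.png')
```

```text
[0.43216505 0.34912485 0.09237879] [ 1.65624580e-04  9.96160566e-01 -8.75442183e-02 -3.31568223e-04] [ 0.0159484  -1.02796783 -1.85650564]
```

View pics/g.png

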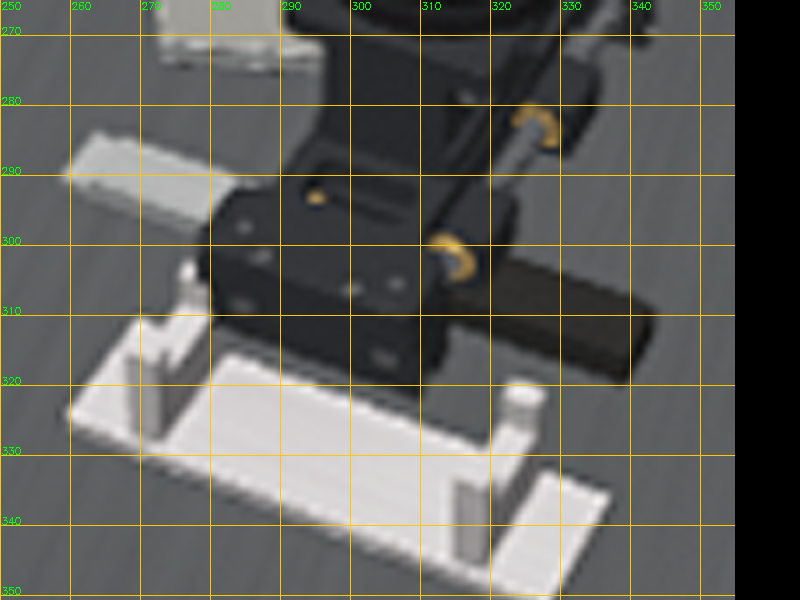

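servo_tool --series '[{"x":0,"y":-0.1,"z":2,"turn":0,"gripper":1},{"x":0,"y":0,"z":2,"turn":0,"gripper":1},{"x":0,"y":0,"z":1.5,"turn":0,"gripper":1},{"x":0,"y":0,"z":0.7,"turn":0,"gripper":1},{"x":0,"y":0,"z":0.4,"turn":0,"gripper":1},{"x":0,"y":0,"z":0,"turn":0,"gripper":1},{"x":0,"y":0,"z":0,"turn":0,"gripper":1}]'

```text
time: 18.33
tcp_pos: [0.4329, 0.3504, 0.0274]
eef_rot: [-0.001, 0.996, -0.088, 0.001]
force: [0.1, 0.9, -2.2]
width: 0.023
gripper_force: 60.0
```

servo_tool --series '[{"x":0,"y":0,"z":0,"turn":0,"gripper":1},{"x":0,"y":0,"z":0,"turn":0,"gripper":1},{"x":0,"y":0,"z":0,"turn":0,"gripper":1}]' --newtons 4

```text
time: 18.58
tcp_pos: [0.4327, 0.3503, 0.027]
eef_rot: [-0.0, 0.996, -0.087, 0.001]
force: [0.6, -0.3, -1.8]
width: 0.0238
gripper_force: 4.0
```

servo_tool --series '[{"x":0,"y":0,"z":0.15,"turn":0,"gripper":1},{"x":0,"y":0,"z":0,"turn":0,"gripper":1},{"x":0,"y":0,"z":0,"turn":0,"gripper":0},{"x":0,"y":0,"z":0,"turn":0,"gripper":0},{"x":0,"y":0,"z":0,"turn":0,"gripper":0},{"x":0,"y":0,"z":0,"turn":0,"gripper":0},{"x":0,"y":0,"z":0,"turn":0,"gripper":0},{"x":0,"y":0,"z":0,"turn":0,"gripper":0},{"x":0,"y":0,"z":-2,"turn":0,"gripper":0},{"x":0,"y":0,"z":-3.5,"turn":0,"gripper":0}]'

```text
time: 19.42
tcp_pos: [0.4307, 0.3492, 0.0776]
eef_rot: [0.002, 0.996, -0.088, -0.003]
force: [0.3, 0.3, -0.1]
width: 0.0751
gripper_force: 0.0
```

servo_tool --series '[{"x":0,"y":0,"z":-4,"turn":0,"gripper":0},{"x":0,"y":0,"z":-4,"turn":0,"gripper":0},{"x":0,"y":0,"z":-4,"turn":0,"gripper":0},{"x":2.03,"y":2.5,"z":0,"turn":0,"gripper":0},{"x":2.03,"y":2.5,"z":0,"turn":0,"gripper":0},{"x":2.03,"y":2.5,"z":0,"turn":0,"gripper":0},{"x":2.03,"y":2.5,"z":0,"turn":0,"gripper":0},{"x":2.03,"y":2.5,"z":0,"turn":0,"gripper":0},{"x":2.03,"y":2.5,"z":0,"turn":0,"gripper":0},{"x":2.03,"y":2.5,"z":0,"turn":0,"gripper":0}]'

```text
time: 20.25
tcp_pos: [0.5422, 0.1515, 0.1999]
eef_rot: [0.0, 0.996, -0.088, -0.0]
force: [-0.0, -0.3, -0.4]
width: 0.0884
gripper_force: 0.0
```

servo_tool --series '[{"x":2.03,"y":2.5,"z":0,"turn":0,"gripper":0},{"x":0,"y":0,"z":0,"turn":-0.12,"gripper":0},{"x":0,"y":0,"z":0,"turn":-0.12,"gripper":0},{"x":0,"y":0,"z":0,"turn":-0.12,"gripper":0},{"x":0,"y":0,"z":0,"turn":-0.12,"gripper":0},{"x":0,"y":0,"z":0,"turn":-0.12,"gripper":0},{"x":0,"y":0,"z":0,"turn":-0.12,"gripper":0},{"x":0,"y":0,"z":0,"turn":-0.12,"gripper":0},{"x":0,"y":0,"z":0,"turn":-0.12,"gripper":0},{"x":0,"y":0,"z":0,"turn":-0.12,"gripper":0}]'

```text
time: 21.08
tcp_pos: [0.5572, 0.1248, 0.1997]
eef_rot: [-0.0, 0.898, 0.44, -0.0]
force: [0.1, -0.7, 0.1]
width: 0.0884
gripper_force: 0.0
```

servo_tool --series '[{"x":0,"y":0,"z":0,"turn":-0.12,"gripper":0},{"x":0,"y":0,"z":0,"turn":-0.12,"gripper":0},{"x":0,"y":0,"z":0,"turn":-0.12,"gripper":0},{"x":0,"y":0,"z":0,"turn":-0.12,"gripper":0},{"x":0,"y":0,"z":0,"turn":-0.12,"gripper":0},{"x":0,"y":0,"z":0,"turn":-0.12,"gripper":0},{"x":0,"y":0,"z":0,"turn":-0.12,"gripper":0},{"x":0,"y":0,"z":0,"turn":0,"gripper":0},{"x":0,"y":0,"z":0,"turn":0,"gripper":0}]'

```text
time: 21.83
tcp_pos: [0.5573, 0.1248, 0.1998]
eef_rot: [-0.0, 0.644, 0.765, -0.0]
force: [-0.4, 0.1, -0.5]
width: 0.0884
gripper_force: 0.0
```

Run:
```python
from h import *
s=bot.read_camera('side')[:,:,::-1]; st=bot.state();print(st['tcp_pos'],st['eef_rot'],st['force'])
cv2.imwrite('pics/s4.png',s)
a=s[296:356,252:348].astype(float); b=cv2.imread('pics/side0.png')[296:356,252:348].astype(float)
d=abs(a-b).max(2); print('bar diff',d.mean(),(d>40).sum())
# best shift of current bar relative to original
ga,gb=[x.mean(2).astype(np.float32) for x in (a,b)]
print(cv2.phaseCorrelate(gb,ga))
```

```text
[0.55728329 0.12485533 0.1997892 ] [-4.67453143e-05  6.44457493e-01  7.64640136e-01 -6.18117700e-06] [ 0.44612508  0.46200318 -0.84954255]
bar diff 3.5385416666666667 6
((-0.05308064410902347, -0.02999505253756496), 0.9723311159345839)
```

servo_tool --series '[{"x":0,"y":0,"z":3,"turn":0,"gripper":0},{"x":0,"y":0,"z":3,"turn":0,"gripper":0},{"x":0,"y":0,"z":1.5,"turn":0,"gripper":0},{"x":0,"y":0,"z":1,"turn":0,"gripper":0},{"x":0,"y":0,"z":0.8,"turn":0,"gripper":0},{"x":0,"y":0,"z":0,"turn":0,"gripper":0},{"x":0,"y":0,"z":0,"turn":0,"gripper":1},{"x":0,"y":0,"z":0,"turn":0,"gripper":1},{"x":0,"y":0,"z":0,"turn":0,"gripper":1},{"x":0,"y":0,"z":0,"turn":0,"gripper":1}]' --newtons 50

```text
time: 22.72
tcp_pos: [0.5576, 0.1249, 0.1076]
eef_rot: [0.001, 0.643, 0.766, 0.0]
force: [-0.4, 0.7, 0.4]
width: 0.0637
gripper_force: 0.0
```

servo_tool --series '[{"x":0,"y":0,"z":0,"turn":0,"gripper":1},{"x":0,"y":0,"z":0,"turn":0,"gripper":1},{"x":0,"y":0,"z":0,"turn":0,"gripper":1},{"x":0,"y":0,"z":0,"turn":0,"gripper":1},{"x":0,"y":0,"z":0,"turn":0,"gripper":1},{"x":0,"y":0,"z":0,"turn":0,"gripper":1},{"x":0,"y":0,"z":0,"turn":0,"gripper":1},{"x":0,"y":0,"z":0,"turn":0,"gripper":1}]'

```text
time: 23.38
tcp_pos: [0.5574, 0.1249, 0.1068]
eef_rot: [0.0, 0.643, 0.766, 0.0]
force: [0.8, -0.3, 0.5]
width: 0.0196
gripper_force: 49.9
```

servo_tool --series '[{"x":0,"y":0,"z":-0.3,"turn":0,"gripper":1},{"x":0,"y":0,"z":-0.5,"turn":0,"gripper":1},{"x":0,"y":0,"z":-0.5,"turn":0,"gripper":1},{"x":0,"y":0,"z":0,"turn":0,"gripper":1}]'

```text
time: 23.72
tcp_pos: [0.5574, 0.1249, 0.1208]
eef_rot: [0.0, 0.643, 0.766, 0.0]
force: [0.4, -0.0, -5.1]
width: 0.0196
gripper_force: 49.9
```

servo_tool --series '[{"x":0,"y":0,"z":-2,"turn":0,"gripper":1},{"x":0,"y":0,"z":-3,"turn":0,"gripper":1},{"x":0,"y":0,"z":-3,"turn":0,"gripper":1},{"x":0,"y":0,"z":-2.5,"turn":0,"gripper":1},{"x":-2.92,"y":-0.92,"z":0,"turn":0,"gripper":1},{"x":-2.92,"y":-0.92,"z":0,"turn":0,"gripper":1},{"x":-2.92,"y":-0.92,"z":0,"turn":0,"gripper":1},{"x":-2.92,"y":-0.92,"z":0,"turn":0,"gripper":1},{"x":-2.92,"y":-0.92,"z":0,"turn":0,"gripper":1},{"x":-2.92,"y":-0.92,"z":0,"turn":0,"gripper":1}]'

```text
time: 24.55
tcp_pos: [0.5325, -0.0585, 0.2248]
eef_rot: [-0.0, 0.643, 0.766, -0.0]
force: [-0.3, 0.6, -4.5]
width: 0.0196
gripper_force: 49.9
```

servo_tool --series '[{"x":-2.92,"y":-0.92,"z":0,"turn":0,"gripper":1},{"x":-2.92,"y":-0.92,"z":0,"turn":0,"gripper":1},{"x":-2.92,"y":-0.92,"z":0,"turn":0,"gripper":1},{"x":-2.92,"y":-0.92,"z":0,"turn":0,"gripper":1},{"x":-2.92,"y":-0.92,"z":0,"turn":0,"gripper":1},{"x":-2.92,"y":-0.92,"z":0,"turn":0,"gripper":1},{"x":-2.92,"y":-0.92,"z":0,"turn":0,"gripper":1},{"x":-2.92,"y":-0.92,"z":0,"turn":0,"gripper":1},{"x":-2.92,"y":-0.92,"z":0,"turn":0,"gripper":1},{"x":0,"y":0,"z":0,"turn":0,"gripper":1}]'

```text
time: 25.38
tcp_pos: [0.4959, -0.3352, 0.224]
eef_rot: [-0.0, 0.645, 0.764, -0.001]
force: [-1.0, -0.7, -4.6]
width: 0.0196
gripper_force: 49.9
```

servo_tool --series '[{"x":0,"y":0,"z":0,"turn":0.114,"gripper":1},{"x":0,"y":0,"z":0,"turn":0.114,"gripper":1},{"x":0,"y":0,"z":0,"turn":0.114,"gripper":1},{"x":0,"y":0,"z":0,"turn":0.114,"gripper":1},{"x":0,"y":0,"z":0,"turn":0.114,"gripper":1},{"x":0,"y":0,"z":0,"turn":0.114,"gripper":1},{"x":0,"y":0,"z":0,"turn":0.114,"gripper":1},{"x":0,"y":0,"z":0,"turn":0.114,"gripper":1},{"x":0,"y":0,"z":0,"turn":0.114,"gripper":1},{"x":0,"y":0,"z":0,"turn":0.114,"gripper":1}]'

```text
time: 26.22
tcp_pos: [0.4971, -0.3298, 0.2246]
eef_rot: [-0.001, 0.955, 0.295, -0.0]
force: [0.0, 0.3, -5.3]
width: 0.0198
gripper_force: 49.9
```

servo_tool --series '[{"x":0,"y":0,"z":0,"turn":0.114,"gripper":1},{"x":0,"y":0,"z":0,"turn":0.114,"gripper":1},{"x":0,"y":0,"z":0,"turn":0.114,"gripper":1},{"x":0,"y":0,"z":0,"turn":0.114,"gripper":1},{"x":0,"y":0,"z":0,"turn":0.114,"gripper":1},{"x":0,"y":0,"z":0,"turn":0,"gripper":1},{"x":0,"y":0,"z":3,"turn":0,"gripper":1},{"x":0,"y":0,"z":3,"turn":0,"gripper":1},{"x":0,"y":0,"z":3,"turn":0,"gripper":1},{"x":0,"y":0,"z":0,"turn":0,"gripper":1}]'

```text
time: 27.05
tcp_pos: [0.4951, -0.3282, 0.1293]
eef_rot: [-0.004, 1.0, 0.019, -0.004]
force: [-1.6, 0.3, -5.4]
width: 0.0193
gripper_force: 49.9
```

Run:
```python
from h import *
s=bot.read_camera('side')[:,:,::-1]; t=bot.read_camera('top')[:,:,::-1]; st=bot.state();print(st['tcp_pos'],st['eef_rot'],st['force'],st['width'])
cv2.imwrite('pics/s5.png',s)
put([(crop(s,270,90,140,120,4),0,0),(crop(t,425,175,90,100,2),570,0),(crop(s,255,210,70,70,3),570,220)],'pics/i.png')
```

```text
[ 0.49725498 -0.33025089  0.13506448] [-4.80789416e-04  9.99828200e-01  1.85242552e-02 -4.37992602e-04] [ 0.3554822  -0.56939906 -3.53419816] 0.019782860223566994
```

View pics/i.png

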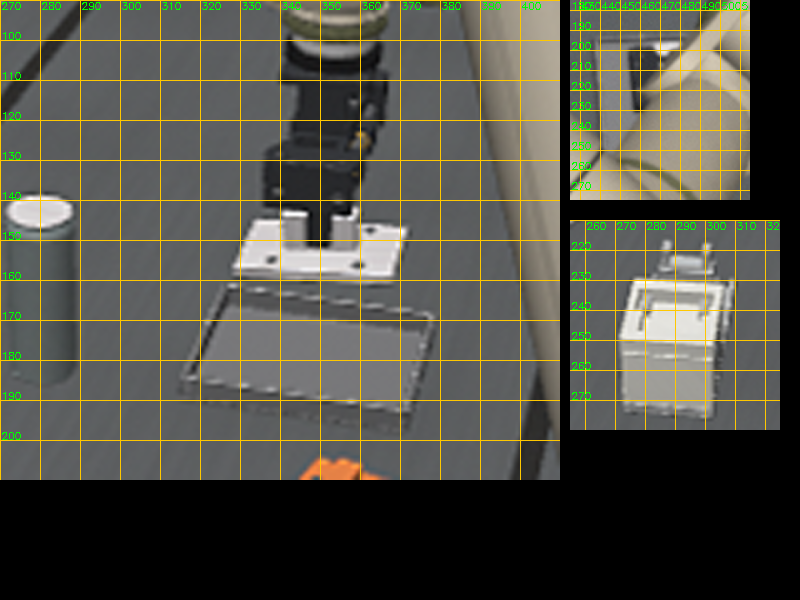

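Run:
```python
from h import *
c=[p2w('side',(u-.5,v-.5),.025) for u,v in((315.7,184.5),(372.5,192.5),(327.5,161.2),(378,169.5))]
print(np.round(c,3),np.mean(c,0))
for z in(.13,.125,.12): print([p2w('side',(u-.5,v-.5),z).round(3).tolist() for u,v in((328.2,159.2),(368.7,159.5),(335.5,145.5),(371.5,147))])
```

```text
[[ 0.587 -0.249]
 [ 0.399 -0.257]
 [ 0.587 -0.408]
 [ 0.406 -0.405]] [ 0.49497719 -0.32990437]
[[0.547, -0.243], [0.425, -0.279], [0.546, -0.337], [0.431, -0.363]]
[[0.549, -0.252], [0.426, -0.288], [0.548, -0.346], [0.432, -0.372]]
[[0.551, -0.26], [0.427, -0.297], [0.55, -0.355], [0.433, -0.381]]
```

servo_tool --series '[{"x":0,"y":0,"z":3,"turn":0,"gripper":1},{"x":0,"y":0,"z":2,"turn":0,"gripper":1},{"x":0,"y":0,"z":0,"turn":0,"gripper":1},{"x":0,"y":0,"z":0,"turn":0,"gripper":1}]'

```text
time: 27.48
tcp_pos: [0.4978, -0.3309, 0.0865]
eef_rot: [0.001, 1.0, 0.018, 0.001]
force: [0.7, -0.4, -3.1]
width: 0.0193
gripper_force: 49.9
```

servo_tool --series '[{"x":-0.15,"y":0,"z":2,"turn":0,"gripper":1},{"x":0,"y":0,"z":1.5,"turn":0,"gripper":1},{"x":0,"y":0,"z":1,"turn":0,"gripper":1},{"x":0,"y":0,"z":0.3,"turn":0,"gripper":1},{"x":0,"y":0,"z":0,"turn":0,"gripper":1},{"x":0,"y":0,"z":0,"turn":0,"gripper":1}]'

```text
time: 27.98
tcp_pos: [0.4964, -0.3311, 0.0382]
eef_rot: [0.001, 1.0, 0.018, 0.001]
force: [-0.3, 0.1, -4.9]
width: 0.0195
gripper_force: 49.9
```

servo_tool --series '[{"x":0,"y":0,"z":0,"turn":0,"gripper":1},{"x":0,"y":0,"z":0,"turn":0,"gripper":1},{"x":0,"y":0,"z":0.15,"turn":0,"gripper":1},{"x":0,"y":0,"z":0.15,"turn":0,"gripper":1},{"x":0,"y":0,"z":0.1,"turn":0,"gripper":1},{"x":0,"y":0,"z":0,"turn":0,"gripper":1},{"x":0,"y":0,"z":0,"turn":0,"gripper":1}]' --newtons 14

```text
time: 28.57
tcp_pos: [0.4957, -0.3306, 0.0333]
eef_rot: [0.0, 1.0, 0.017, 0.0]
force: [-2.5, 1.3, 3.9]
width: 0.0197
gripper_force: 14.0
```

servo_tool --series '[{"x":0,"y":0,"z":0,"turn":0,"gripper":1},{"x":0,"y":0,"z":0,"turn":0,"gripper":1},{"x":0,"y":0,"z":0.1,"turn":0,"gripper":1},{"x":0,"y":0,"z":0.1,"turn":0,"gripper":1},{"x":0,"y":0,"z":0.1,"turn":0,"gripper":1},{"x":0,"y":0,"z":0,"turn":0,"gripper":1},{"x":0,"y":0,"z":0,"turn":0,"gripper":1}]' --newtons 5

```text
time: 29.15
tcp_pos: [0.4957, -0.3305, 0.0299]
eef_rot: [0.0, 1.0, 0.017, -0.0]
force: [-4.1, 0.7, 4.6]
width: 0.0203
gripper_force: 5.0
```

servo_tool --series '[{"x":0,"y":0,"z":0,"turn":0,"gripper":0.7},{"x":0,"y":0,"z":0,"turn":0,"gripper":0.4},{"x":0,"y":0,"z":0,"turn":0,"gripper":0.4},{"x":0,"y":0,"z":0,"turn":0,"gripper":0.4},{"x":0,"y":0,"z":0,"turn":0,"gripper":0.4},{"x":0,"y":0,"z":0,"turn":0,"gripper":0.4},{"x":0,"y":0,"z":-1,"turn":0,"gripper":0.4},{"x":0,"y":0,"z":-2,"turn":0,"gripper":0.4},{"x":0,"y":0,"z":-3,"turn":0,"gripper":0.4},{"x":0,"y":0,"z":-3,"turn":0,"gripper":0.4}]'

```text
time: 29.98
tcp_pos: [0.4955, -0.3302, 0.1212]
eef_rot: [-0.0, 1.0, 0.017, -0.0]
force: [0.7, -0.7, -0.7]
width: 0.0529
gripper_force: 0.0
```

servo_tool --series '[{"x":0,"y":0,"z":-3.5,"turn":0,"gripper":0.4},{"x":0,"y":0,"z":-3.5,"turn":0,"gripper":0.4},{"x":0,"y":0,"z":-3.5,"turn":0,"gripper":0.4},{"x":0,"y":0,"z":0,"turn":0,"gripper":0.4},{"x":0,"y":0,"z":0,"turn":0,"gripper":0.4}]'

```text
time: 30.4
tcp_pos: [0.4961, -0.3307, 0.2272]
eef_rot: [0.002, 1.0, 0.017, 0.002]
force: [-0.1, 0.3, -1.1]
width: 0.053
gripper_force: 0.0
```

Run:
```python
from h import *
s=bot.read_camera('side'); st=bot.state();print(st['tcp_pos'],st['force'],st['width'])
b=cv2.imread('pics/side0.png').astype(int); d=abs(s[:,:,::-1].astype(int)-b).max(2)>45
n,l,stt,c=cv2.connectedComponentsWithStats(d.astype(np.uint8)); print(stt[1:][stt[1:,4]>15])
# predicted plate outline for flat cover vs bright pixels
w=(s.min(2)>165); w[:130]=0;w[200:]=0;w[:,:312]=0;w[:,385:]=0
cn,_=cv2.findContours(w.astype(np.uint8),cv2.RETR_EXTERNAL,cv2.CHAIN_APPROX_NONE); cn=max(cn,key=cv2.contourArea); print(cv2.approxPolyDP(cn,2,True)[:,0].tolist())
a=np.radians(2);e=np.array([np.cos(a),np.sin(a)]);f=np.array([-e[1],e[0]])
print([(w2p('side',np.r_[[.4957,-.3305]+e*x+f*y,z])[0]).round(1).tolist() for x,y,z in((.064,.042,.023),(-.064,.042,.023),(-.064,-.042,.023),(.064,-.042,.023),(.03,.01,.055),(-.03,.01,.055),(.03,-.01,.055),(-.03,-.01,.055))])
```

```text
[ 0.49556834 -0.33029784  0.22519352] [-0.54096052 -0.2384009  -0.3498791 ] 0.05282474332571755
[[ 384    0  103   38 1461]
 [ 483    0   60   15  638]
 [ 536    2   11   27   63]
 [ 339    4   93   94 3219]
 [ 488   12   27    9  140]
 [ 502   22    7   12   51]
 [ 332   27   16   30  358]
 [ 432   30   34  121 1904]
 [ 496   33   15   20  162]
 [ 483   53   12    4   25]
 [ 462   56   33   58 1037]
 [ 400   72   27  106  875]
 [ 338   99   25   27  374]
 [ 328  166   42   20  429]
 [ 413  173   89  120 2667]
 [ 397  194   36   51 1005]
 [ 269  221   39   36  536]
 [ 494  221   23   26  238]
 [ 531  225   23   32  306]
 [ 413  251   14    4   16]
 [ 409  254   27   44  175]
 [ 462  273   24   14  184]]
[[328, 179], [365, 185], [369, 173], [359, 172], [362, 174], [358, 174], [357, 179], [341, 177], [339, 169], [333, 168]]
[[326.5, 180.1], [364.4, 185.6], [368.2, 172.7], [331.6, 167.6], [338.8, 168.4], [356.5, 170.9], [339.9, 165.5], [357.5, 167.9]]
```

```bash
python3 -c "
from workcell import bot
print(bot.close_job())"
```

```text
the job is handed in; nothing more can be done
None
```

The job is handed in at about 30 s of the 72 s allowed: the cover popped loose, the bar went back into both notches of its stand, and the cover now lies flat, rib up, in the tray; camera checks showed the bystanders unmoved.

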